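# Level the plate in the turnover jig and lock it

## Robot

A 7-joint arm with a two-finger parallel gripper is mounted at the origin on the work surface. World frame = base frame: x ahead of the robot, y to its left, z up, the work surface at z = 0. Lengths are in m, angles in rad, forces in N, time in s.
With the tool pointing down it reaches from about 0.425 to 0.875 m from the base axis. Payload 4.7 kg.
Tool frame: the origin (TCP) lies between the finger pads; the fingertips stand 14 mm ahead of it and the grasp point (between the pads) lies 5 mm behind it; z points along the fingers, y is the line along which they close (so a half turn about z gives the same grasp; the last joint's range is limited). The gripper opens to 87 mm and grips with 3 to 60 N. Pads are 19 mm wide; open, the fingers measure 117 mm over their backs; the gripper's body (75 mm by 190 mm) begins 51 mm behind the grasp point.
Start: joints at [-1.216, 0.321, -0.07, 1.45, 0.023, 1.371, -0.057], TCP at [0.217, 0.613, 0.237] pointing down, gripper open.
Joint ranges: [-2.86, 2.86], [-0.3, 2.09], [-1.38, 1.24], [0.06, 2.45], [-1.56, 4.7], [0.09, 2.05], [-2.69, 2.69]. Speed limits (rad/s): [2.57, 2.57, 3.14, 3.14, 3.14, 3.14, 3.14].

## Interface

Orientations are given as a rotation vector (axis times angle).
In Python, from bench import ctrl gives the robot as it stands.
- The arm moves only by the tool step_arm, never from a script. Its argument "commands" is a list of rows, each an object with "travel": the shift along the tool's x, y, z in m, a list of three; "turn": the turn, a rotation vector about the tool's x, y, z in degrees, a list of three. A call has 1 to 5 rows; each row is the pose to reach, as a shift and turn from the pose commanded when the call began, along the tool's axes at that moment; what a row does not reach only later rows make up. A row lasts 1/10 s, in which the tool goes at most 50 mm and 8.59 degrees, less where a joint would pass 70% of its speed; a pose out of reach is approached as far as the arm can. A call with a gripper value outside its range is refused whole. "gripper" is the opening, from 0 (shut) to 1 (fully open), set as the call begins (left out, the last holds). The fingers move at their own pace and stop on an object; "force" is the grip in N (left out, the last holds). Time passes only in rows, so rows that repeat a pose let the fingers close. It gives the time, the measured TCP pose, the force, the opening and the grip force at its end, in the units of the state.
- ctrl.get_state(): the state, without advancing time (a new reading comes with each control period).
- ctrl.get_image(name): name is "scene" or "top" or "wrist"; returns the picture (384x512x3 uint8, red, green, blue); there is no depth.
- ctrl.camera_model(name): a dict with "fx", "fy", "cx", "cy" (pixels), "k1" (the pictures are not rectified: a ray, as slopes to the right and down, at radius r is drawn at 1 + k1 r^2 times it, then the intrinsics apply), "R" (3x3) and "t" (3): a world point X has camera coordinates R X + t; the wrist camera has in their place "T_tool_cam" (4x4, takes a point from camera to tool coordinates, whose origin is the TCP and whose axes are the flange's). Camera axes: x right, y down, z forward; pixel columns grow to the right and rows downward; lengths in m; the calibration is good to about 2 mm. A picture is of the moment at which its call begins: read the wrist's pose just before it. camera_model takes no time and is no camera call.
- ctrl.close_job(): hands the job in; it is judged then, once.
The state is a dict: "time": time; "joint_positions": joint angles; "qd": joint speeds; "joint_torque": joint torques, N m; "position": TCP position; "tool_rot": TCP orientation; "ft_force": force on the tool from outside, world axes, zero at the start; "torque": the same for the moment, N m; "grip_width": opening from 0.0 (shut) to 1.0 (fully open); "grip_force": force on a finger pad.
Only numpy, scipy, OpenCV 4.12 (cv2) and the standard library are available. Lean on these libraries where they do the work, as an engineer would, in place of code of your own. Each camera call takes 0.05 s, during which the arm holds its last target. There are 200 camera calls.

## Task

On the welding bench an aluminium plate hangs tilted in a turnover jig. First turn the plate about its long axis until it lies level, then turn the bar-shaped lock knob on the jig's post clockwise as far as it goes, and let go, leaving the plate level. Leave the round clamp knob on the other post alone.

Things in the scene. Friction and masses are not known exactly. Their poses are not given: they have to be found in the camera images.
- jig: Grey turnover jig fixed to the bench: base 150 x 350 x 12 mm, a post at each end (36 x 30 mm, top 135 mm above the bench). Origin: centre of the base's underside. z up; y runs along the jig from the round knob's post (y -150 mm) to the lock knob's post (y +150 mm); x points away from the robot (yaw within 30 degrees). The plate pivots about a line along y at x 0, 115 mm above the bench.
- panel (a joint): Tilt of the plate, rad: 0 level, positive = edge nearer the robot (jig -x) raised. Starts 0.5 to 0.8, turns -0.9 to 0.9, no stop at level. 220 (jig y) x 140 x 6 mm, centred on the pivot; level, its top is at 118 mm. On top two collars, 44 mm wide, 12 high, at jig y -55 and +55, x 0. Stiff pivot (0.25 N m), stays where left: push the raised half down at jig x -40, y 0 with shut fingers.
- lock_knob (a joint): Lock knob, rad: black T-bar 60 mm long, 14 wide, 26 high on a thin upright stem on the post at jig x 0, y +150 mm. Bar's underside 149 mm, top 175 mm above the bench. At 0 (free) the bar lies along jig x; grows turning clockwise seen from above, to the stop at 1.4 (locked). Starts 0 to 0.3. Light friction (0.06 N m), stays where left.
- clamp_knob (a joint): Round black knob, 48 mm across and 26 mm high, on the other post (jig x 0, y -150 mm), same height as the lock knob: a clamp, not the lock, to be left alone. Starts at 0 rad, grows clockwise.

How it is judged:
By the outcome, as a careful person would: the job done as asked, in the order asked, and still so for the second after the job is handed in, with the robot touching nothing.
It also fails if it takes over 40 s, if anything falls off the work surface, if the arm or the gripper's body presses on something with over 40 N, if the wrist force passes 120 N, or if a joint passes its speed limit or range.

## Working session

There is one attempt and no reset: what is moved stays moved. The work goes in short steps, Python scripts to look and compute and a tool call to move; the robot and the scene stay as the last step left them, time stands still between calls to the robot, and variables do not carry over. Pictures are saved under pics/ and viewed, at most 10 in all, crops included, and the job is handed in when it is done.

Besides the shell and the picture viewer there is one more tool, called after "Emit:" in YAML: its name, and indented under it one key for each argument. step_arm: Moves the arm, as the interface text tells. Its arguments: {"type":"object","properties":{"commands":{"type":"array"},"gripper":{"type":"number"},"force":{"type":"number"}},"required":["commands"]}

```bash
mkdir -p pics
cat > h.py <<'E'
import numpy as np, cv2
from scipy.spatial.transform import Rotation as Ro
from bench import ctrl
def K(m): return np.array([[m['fx'],0,m['cx']],[0,m['fy'],m['cy']],[0,0,1.]])
def pose(n,s=None):
    m=ctrl.camera_model(n)
    if 'R' in m: return m,np.array(m['R']),np.array(m['t'])
    s=s or ctrl.get_state(); T=np.eye(4);T[:3,:3]=Ro.from_rotvec(s['tool_rot']).as_matrix();T[:3,3]=s['position']
    C=np.linalg.inv(T@np.array(m['T_tool_cam'])); return m,C[:3,:3],C[:3,3]
def ray(p,px):
    m,R,t=p
    q=cv2.undistortPoints(np.array(px,float).reshape(-1,1,2),K(m),np.array([m['k1'],0,0,0.])).reshape(-1,2)
    d=np.c_[q,np.ones(len(q))]@R
    return -R.T@t,d
def onz(p,px,z):
    o,d=ray(p,px); return o+d*((z-o[2])/d[:,2])[:,None]
def tri(p1,a,p2,b):
    o1,d1=ray(p1,a);o2,d2=ray(p2,b);out=[]
    for u,v in zip(d1,d2):
        s=np.linalg.lstsq(np.c_[u,-v],o2-o1,rcond=None)[0]; x,y=o1+u*s[0],o2+v*s[1]
        out.append(np.r_[(x+y)/2,np.linalg.norm(x-y)])
    return np.array(out)
def snap(n,f):
    im=ctrl.get_image(n); cv2.imwrite('pics/'+f,np.ascontiguousarray(im[...,::-1])); return im
E
python3 - <<'E'
from h import *
s=ctrl.get_state();print(s)
a=snap('scene','s0.png');b=snap('top','t0.png')
cv2.imwrite('pics/st0.png',cv2.resize(np.hstack([a,b])[...,::-1],(1024,384)))
for n in('scene','top'):
    m,R,t=pose(n);print(n,(-R.T@t).round(3),R.round(2).tolist(),m['fx'])
print(ctrl.camera_model('wrist'))
E
```

```text
{'time': 0.0, 'joint_positions': array([-1.21589749,  0.32184628, -0.07002827,  1.45169245,  0.02258547,
        1.37080938, -0.05689968]), 'qd': array([-0.0012015 , -0.00168257, -0.00053753, -0.0016163 , -0.00165686,
        0.00190364, -0.0009501 ]), 'joint_torque': array([-2.47029431e-05, -4.91283882e+01, -4.04010639e-01, -3.12530029e+01,
       -6.39976957e-02,  4.35311103e-02,  1.65071133e-04]), 'position': array([0.21715018, 0.61208153, 0.23543717]), 'tool_rot': array([-5.32738195e-01, -3.09585686e+00,  3.07221476e-03]), 'ft_force': array([ 0.08474873,  0.18019118, -0.34866241]), 'torque': array([-0.01723805,  0.00355711, -0.00373273]), 'grip_force': 0.0, 'grip_width': 1.003462533531442}
scene [0.881 0.32  0.834] [[-0.63, 0.78, 0.01], [0.67, 0.55, -0.5], [-0.39, -0.31, -0.86]] 471.2448614677999
top [0.485 0.048 0.753] [[0.01, -1.0, 0.01], [-0.99, -0.01, -0.1], [0.1, -0.01, -0.99]] 369.116969506195
{'fx': 300.20790324120793, 'fy': 300.20790324120793, 'cx': 254.87483879825834, 'cy': 192.08119383039508, 'k1': 0.012810516092739414, 'T_tool_cam': array([[-1.08737244e-03, -9.69331059e-01, -2.45756211e-01,
         6.66244317e-02],
       [ 9.99999348e-01, -9.68626369e-04, -6.04062485e-04,
         4.47944203e-04],
       [ 3.47490581e-04, -2.45756708e-01,  9.69331481e-01,
        -1.48323111e-01],
       [ 0.00000000e+00,  0.00000000e+00,  0.00000000e+00,
         1.00000000e+00]])}
```

View pics/s0.png

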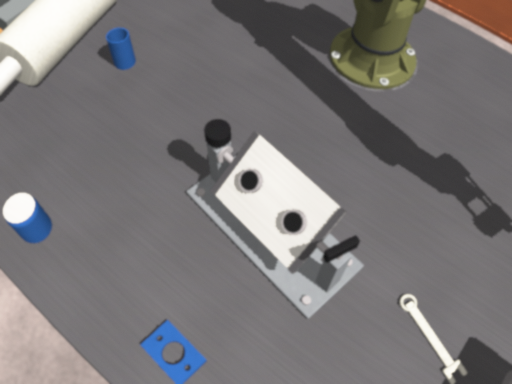

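View pics/t0.png

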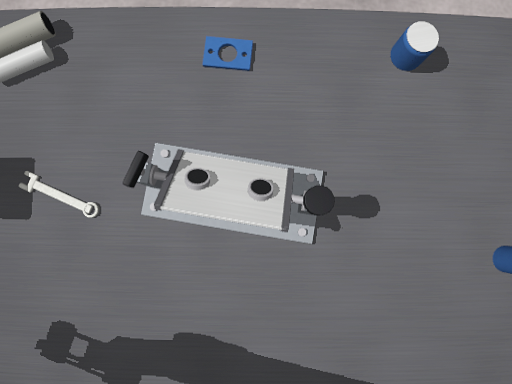

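The top view shows the round knob near (318,201) and the lock T-bar near (135,170). The scene view shows them at (218,133) and (341,249). The plate lies between them, with its collars at (197,178) and (261,188) in the top view.

Run:
```python
from h import *
def blob(f,box):
    im=cv2.imread('pics/'+f);x0,y0,x1,y1=box
    m=np.zeros(im.shape[:2],np.uint8);m[y0:y1,x0:x1]=(im[y0:y1,x0:x1].max(2)<38)
    n,l,st,c=cv2.connectedComponentsWithStats(m);i=1+st[1:,4].argmax()
    cn=max(cv2.findContours((l==i).astype(np.uint8),0,2)[0],key=cv2.contourArea)
    r=cv2.minAreaRect(cn);print(f,st[i],c[i].round(1),r);return r[0],cv2.boxPoints(r)
lt,bt=blob('t0.png',(112,140,160,200)); ls,bs=blob('s0.png',(318,225,365,268))
rt,_=blob('t0.png',(298,180,336,220)); rs,_=blob('s0.png',(200,112,236,148))
P,Q=pose('top'),pose('scene')
T=tri(P,[lt,rt],Q,[ls,rs]);print('lock,round',T.round(4))
print('onz top .175/.162 lock,round',onz(P,[lt,rt],.162).round(4))
print('bar corners z.175',onz(P,bt,.175).round(4))
# base outline
im=cv2.imread('pics/t0.png');print(onz(P,[[155,144],[325,172],[315,242],[142,215]],.012).round(3))
# plate corners (top): near-robot edge and far edge
```

```text
t0.png [129 153  19  34 189] [138.4 170.2] ((138.3932647705078, 170.12921142578125), (5.703415870666504, 35.83744430541992), 24.304548263549805)
s0.png [324 252  17  10  47] [329.3 256.4] ((331.441162109375, 253.73526000976562), (7.888935089111328, 16.463863372802734), 59.03623962402344)
t0.png [304 196  11  19  24] [306.9 206.4] ((307.0472106933594, 206.0849151611328), (20.591259002685547, 4.467915058135986), 60.945396423339844)
s0.png [206 135  24  11 134] [216.4 140.9] ((217.5, 140.0), (10.0, 23.0), 90.0)
lock,round [[ 0.5729  0.2409  0.1422  0.0125]
 [ 0.5182 -0.0444  0.1399  0.0184]]
onz top .175/.162 lock,round [[ 0.5665  0.2397  0.162 ]
 [ 0.5119 -0.0337  0.162 ]]
bar corners z.175 [[0.5404 0.2504 0.175 ]
 [0.593  0.2292 0.175 ]
 [0.5893 0.2206 0.175 ]
 [0.5368 0.2419 0.175 ]]
[[ 0.642  0.257  0.012]
 [ 0.588 -0.091  0.012]
 [ 0.447 -0.071  0.012]
 [ 0.496  0.277  0.012]]
```

Run:
```python
import cv2,numpy as np
a=cv2.imread('pics/t0.png')[130:250,110:345];b=cv2.imread('pics/s0.png')[110:325,170:375]
cv2.imwrite('pics/c0.png',np.vstack([cv2.resize(a,(587,300),interpolation=2),cv2.copyMakeBorder(cv2.resize(b,(286,300),interpolation=2),0,0,0,301,0)]))
```

```text
(no output)
```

View pics/c0.png

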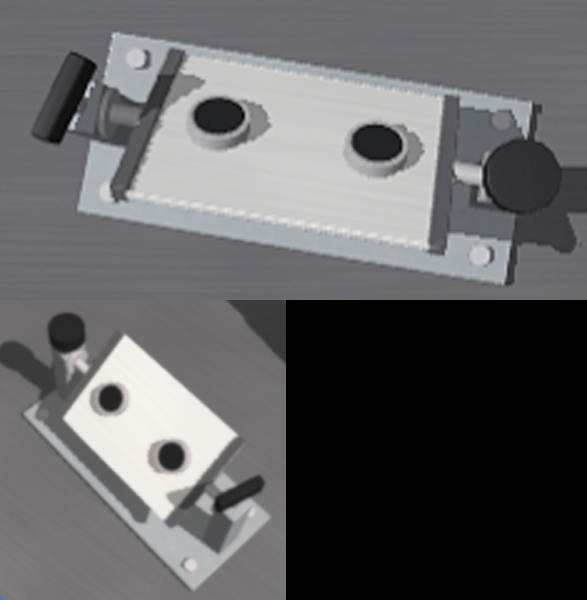

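The crop confirms the jig layout. In the top view the plate's near edge runs about (158,209) to (283,230), and in the scene view about (343,209) to (260,135). I'll triangulate it along with the knobs.

Run:
```python
from h import *
def blob(f,box,th=55):
    im=cv2.imread('pics/'+f);x0,y0,x1,y1=box
    m=np.zeros(im.shape[:2],np.uint8);m[y0:y1,x0:x1]=(im[y0:y1,x0:x1].max(2)<th)
    n,l,st,c=cv2.connectedComponentsWithStats(m);i=1+st[1:,4].argmax()
    cn=max(cv2.findContours((l==i).astype(np.uint8),0,2)[0],key=cv2.contourArea)
    r=cv2.minAreaRect(cn);print(f,st[i],r);return c[i]
P,Q=pose('top'),pose('scene')
lt=blob('t0.png',(115,145,150,195),48); ls=blob('s0.png',(318,228,362,268),48)
rt=blob('t0.png',(300,180,336,216),42); rs=blob('s0.png',(202,115,234,148),48)
print('lock,round',tri(P,[lt,rt],Q,[ls,rs]).round(4))
N=tri(P,[[158,209],[283,230],[184,150],[289,168]],Q,[[343.5,209],[259.6,135],[288,269],[215,194.6]]);print('plate',N.round(3))
c=np.array([.543,.093]);th=np.deg2rad(-8.4);ex=np.array([np.cos(th),np.sin(th)]);ey=np.array([-ex[1],ex[0]])
print('jig',[((n[:2]-c)@ex).round(3) for n in N],[((n[:2]-c)@ey).round(3) for n in N])
print('push pt',c-.04*ex)
s=ctrl.get_state();R=Ro.from_rotvec(s['tool_rot']).as_matrix();print(R.round(3))
for p in([*(c-.04*ex),.24],[.5,.22,.33]): print('travel',((np.array(p)-s['position'])@R).round(3))
```

```text
t0.png [128 151  21  36 213] ((138.25411987304688, 169.71456909179688), (10.102102279663086, 36.686580657958984), 17.927919387817383)
s0.png [324 237  34  25 332] ((340.36083984375, 248.73236083984375), (9.510963439941406, 37.653480529785156), 62.52556610107422)
t0.png [304 196  14  19  29] ((308.1632995605469, 206.68759155273438), (22.20360565185547, 5.764830112457275), 54.1623420715332)
s0.png [206 120  24  27 529] ((217.5, 133.0), (26.0, 23.0), 90.0)
lock,round [[ 0.5677  0.243   0.1549  0.0022]
 [ 0.5159 -0.0442  0.1581  0.0206]]
plate [[ 0.504  0.208  0.154  0.001]
 [ 0.473  0.005  0.152  0.002]
 [ 0.617  0.185  0.073  0.001]
 [ 0.586 -0.011  0.071  0.003]]
jig [np.float64(-0.055), np.float64(-0.057), np.float64(0.06), np.float64(0.058)] [np.float64(0.108), np.float64(-0.098), np.float64(0.102), np.float64(-0.097)]
push pt [0.50342911 0.09884332]
[[-0.943  0.334 -0.001]
 [ 0.334  0.943 -0.002]
 [-0.    -0.002 -1.   ]]
travel [-0.441 -0.388 -0.004]
travel [-0.398 -0.275 -0.094]
```

Emit:
step_arm:
  commands:
    - {"travel": [-0.04,-0.035,-0.01],"turn": [0,0,-3]}
    - {"travel": [-0.075,-0.065,-0.02],"turn": [0,0,-6]}
    - {"travel": [-0.11,-0.1,-0.02],"turn": [0,0,-9]}
    - {"travel": [-0.145,-0.13,-0.02],"turn": [0,0,-11]}
    - {"travel": [-0.18,-0.16,-0.02],"turn": [0,0,-11]}
  gripper: 0

```text
time: 0.6
position: [0.3341, 0.3995, 0.2563]
tool_rot: [-0.233, -3.133, 0.0]
ft_force: [1.1, 0.2, 0.1]
grip_width: 0.631
grip_force: 0.0
```

```bash
cat > go.py <<'E'
import sys
from h import *
s=ctrl.get_state();R=Ro.from_rotvec(s['tool_rot']).as_matrix()
print(s['time'],s['position'].round(4),'ydir deg',np.degrees(np.arctan2(R[1,1],R[0,1])).round(1),'z',R[:,2].round(3),s['ft_force'].round(1))
p=np.array([float(v) for v in sys.argv[1:4]]);print('travel',((p-s['position'])@R).round(4))
E
python3 go.py .505 .1 .24
```

```text
0.6 [0.3341 0.3995 0.2563] ydir deg 81.5 z [-0. -0. -1.] [1.1 0.2 0.1]
travel [-0.2133 -0.271   0.0164]
```

Emit:
step_arm:
  commands:
    - {"travel": [-0.03,-0.038,0]}
    - {"travel": [-0.06,-0.076,0]}
    - {"travel": [-0.09,-0.114,0]}
    - {"travel": [-0.12,-0.152,0]}
    - {"travel": [-0.15,-0.19,0]}

```text
$.commands[0]: bad value
```

Emit:
step_arm:
  commands:
    - {"travel": [-0.025,-0.035,0]}
    - {"travel": [-0.045,-0.06,0]}
    - {"travel": [-0.045,-0.06,0]}
    - {"travel": [-0.045,-0.06,0]}
    - {"travel": [-0.045,-0.06,0]}

```text
$.commands[0]: bad value
```

```bash
python3 go.py .505 .1 .18; python3 -c "
from h import *
snap('wrist','w1.png')"
```

```text
0.6 [0.3341 0.3995 0.2563] ydir deg 81.5 z [-0. -0. -1.] [1.1 0.2 0.1]
travel [-0.2133 -0.271   0.0764]
```

View pics/w1.png

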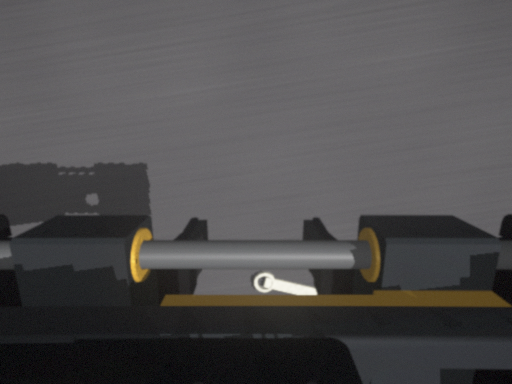

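The moves were refused because each row needs a "turn", so the wrist view shows only bare bench, the fingers and the white spanner at (265,282). I'll resend the moves with turns.

Emit:
step_arm:
  commands:
    - {"travel": [-0.03,-0.038,0],"turn": [0,0,0]}
    - {"travel": [-0.06,-0.076,0],"turn": [0,0,0]}
    - {"travel": [-0.09,-0.114,0],"turn": [0,0,0]}
    - {"travel": [-0.12,-0.152,0],"turn": [0,0,0]}
    - {"travel": [-0.15,-0.19,0],"turn": [0,0,0]}

```text
time: 1.15
position: [0.4541, 0.1898, 0.2564]
tool_rot: [0.233, 3.133, 0.0]
ft_force: [0.7, 0.1, 1.3]
grip_width: 0.129
grip_force: 0.0
```

Emit:
step_arm:
  commands:
    - {"travel": [-0.025,-0.035,0],"turn": [0,0,0]}
    - {"travel": [-0.045,-0.06,0],"turn": [0,0,0]}
    - {"travel": [-0.045,-0.06,0],"turn": [0,0,0]}
    - {"travel": [-0.045,-0.06,0],"turn": [0,0,0]}

```text
time: 1.55
position: [0.4892, 0.1253, 0.2562]
tool_rot: [-0.236, -3.132, -0.0]
ft_force: [0.6, 0.7, 1.1]
grip_width: 0.007
grip_force: 0.0
```

```bash
python3 go.py .505 .1 .18
```

```text
1.55 [0.4892 0.1253 0.2562] ydir deg 81.4 z [-0.001  0.    -1.   ] [0.6 0.7 1.1]
travel [-0.0195 -0.0227  0.0762]
```

Emit:
step_arm:
  commands:
    - {"travel": [-0.0215,-0.023,0.0],"turn": [0,0,0]}
    - {"travel": [-0.0215,-0.023,0.03],"turn": [0,0,0]}
    - {"travel": [-0.0215,-0.023,0.06],"turn": [0,0,0]}
    - {"travel": [-0.0215,-0.023,0.07],"turn": [0,0,0]}
    - {"travel": [-0.0215,-0.023,0.07],"turn": [0,0,0]}

```text
time: 2.05
position: [0.5055, 0.1008, 0.1851]
tool_rot: [-0.229, -3.13, 0.002]
ft_force: [0.3, -0.6, -0.1]
grip_width: 0.008
grip_force: 0.0
```

```bash
python3 go.py .507 .1 .132
```

```text
2.05 [0.5055 0.1008 0.1851] ydir deg 81.6 z [-0.003 -0.001 -1.   ] [ 0.3 -0.6 -0.1]
travel [-0.0017 -0.0005  0.053 ]
```

Emit:
step_arm:
  commands:
    - {"travel": [0,0,0.008],"turn": [0,0,0]}
    - {"travel": [0,0,0.016],"turn": [0,0,0]}
    - {"travel": [0,0,0.022],"turn": [0,0,0]}
    - {"travel": [0,0,0.028],"turn": [0,0,0]}
    - {"travel": [0,0,0.034],"turn": [0,0,0]}

```text
time: 2.55
position: [0.5083, 0.0999, 0.1538]
tool_rot: [0.233, 3.13, 0.002]
ft_force: [-0.7, -0.1, 7.0]
grip_width: 0.008
grip_force: 2.8
```

Emit:
step_arm:
  commands:
    - {"travel": [0,0,0.005],"turn": [0,0,0]}
    - {"travel": [0,0,0.01],"turn": [0,0,0]}
    - {"travel": [0,0,0.014],"turn": [0,0,0]}
    - {"travel": [0,0,0.016],"turn": [0,0,0]}
    - {"travel": [0,0,0.016],"turn": [0,0,0]}

```text
time: 3.05
position: [0.5068, 0.1001, 0.1369]
tool_rot: [-0.233, -3.132, -0.001]
ft_force: [-0.9, 0.6, 4.0]
grip_width: 0.009
grip_force: 1.2
```

```bash
python3 go.py .507 .1 .132
```

```text
3.05 [0.5068 0.1001 0.1369] ydir deg 81.5 z [-0.001  0.001 -1.   ] [-0.9  0.6  4. ]
travel [-0.0002 -0.0001  0.0049]
```

Emit:
step_arm:
  commands:
    - {"travel": [0,0,0.002],"turn": [0,0,0]}
    - {"travel": [0,0,0.004],"turn": [0,0,0]}
    - {"travel": [0,0,0.0045],"turn": [0,0,0]}
    - {"travel": [0,0,0.0045],"turn": [0,0,0]}

```text
time: 3.45
position: [0.5066, 0.1001, 0.1324]
tool_rot: [-0.233, -3.132, -0.001]
ft_force: [-3.6, 0.3, 5.1]
grip_width: 0.005
grip_force: 2.6
```

Emit:
step_arm:
  commands:
    - {"travel": [0,0,-0.03],"turn": [0,0,0]}
    - {"travel": [0,0,-0.08],"turn": [0,0,0]}
    - {"travel": [0,0,-0.12],"turn": [0,0,0]}
    - {"travel": [0.02,0.04,-0.15],"turn": [0,0,0]}
    - {"travel": [0.04,0.08,-0.17],"turn": [0,0,0]}
  gripper: 1

```text
time: 3.95
position: [0.4813, 0.1815, 0.3035]
tool_rot: [0.241, 3.129, 0.003]
ft_force: [1.2, 0.7, -0.5]
grip_width: 0.375
grip_force: 0.0
```

Emit:
step_arm:
  commands:
    - {"travel": [0.02,0.03,0],"turn": [0,0,0]}
    - {"travel": [0.03,0.05,0],"turn": [0,0,0]}
    - {"travel": [0.03,0.05,0],"turn": [0,0,0]}
    - {"travel": [0.03,0.05,0],"turn": [0,0,0]}

```text
time: 4.35
position: [0.4582, 0.2356, 0.3006]
tool_rot: [0.233, 3.133, -0.002]
ft_force: [1.0, -0.6, -0.5]
grip_width: 0.743
grip_force: 0.0
```

```bash
python3 go.py .567 .243 .2; python3 -c "
from h import *
import pickle
pickle.dump(ctrl.get_state(),open('w2.pkl','wb'))
w=snap('wrist','w2.png');s=snap('scene','s2.png');t=snap('top','t2.png')
r=lambda a,h:cv2.resize(a,None,fx=h/a.shape[0],fy=h/a.shape[0],interpolation=2)
top=np.hstack([r(s[110:325,170:375],300),r(t[130:250,110:345],220)[:0+220]] ) if 0 else None
a=cv2.resize(s[110:325,190:375],(310,360),interpolation=2);b=cv2.resize(w,(480,360))
cv2.imwrite('pics/c2.png',np.hstack([a,b])[...,::-1])"
```

```text
4.35 [0.4582 0.2356 0.3006] ydir deg 81.5 z [ 0.    -0.001 -1.   ] [ 1.  -0.6 -0.5]
travel [-0.1065  0.0235  0.1006]
```

View pics/c2.png

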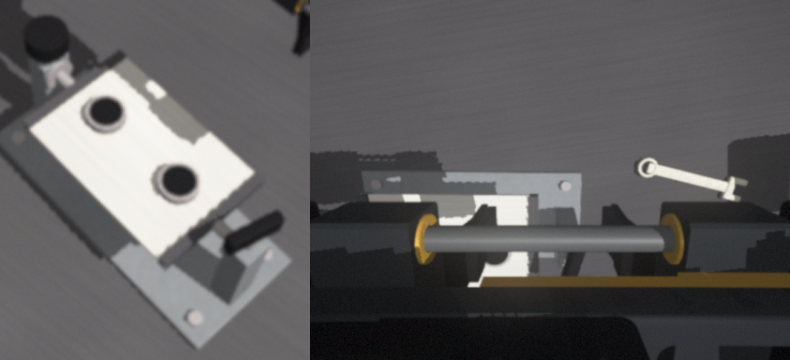

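The scene crop shows the plate roughly level, with the lock bar at crop (252,232). The wrist camera is mostly blocked by the gripper. I'll check the plate's level by triangulating its corners in both fixed views.

```bash
python3 -c "
from h import *
s=cv2.imread('pics/s2.png')[115:295,185:365];t=cv2.imread('pics/t2.png')[135:245,140:320]
a=cv2.resize(s,(396,396),interpolation=2) # 2.2
b=cv2.resize(t,(396,242),interpolation=2)
b=cv2.copyMakeBorder(b,0,154,0,0,0)
cv2.imwrite('pics/c3.png',np.hstack([a,b]))"
```

```text
(no output)
```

View pics/c3.png

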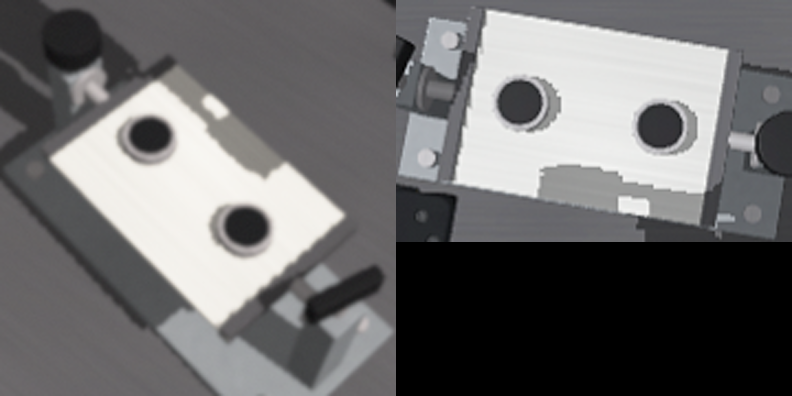

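In the crops the plate's white corners are at scene (346,214), (218,328), (50,157), (172,66) and top (59,183), (88,10), (332,49), (308,225).

Run:
```python
from h import *
P,Q=pose('top'),pose('scene')
t=np.array([[59,183],[88,10],[332,49],[308,226]])/2.2+[140,135]
s=np.array([[346,214],[218,328],[50,157],[173,66]])/2.2+[185,115]
N=tri(P,t,Q,s);print(N.round(4))
c=N[:,:2].mean(0);print('centre',c.round(4),'far-near dz',((N[1,2]+N[2,2]-N[0,2]-N[3,2])/2).round(4))
e=(N[0]+N[1]-N[2]-N[3])[:2];f=(N[1]+N[2]-N[0]-N[3])[:2]
ey=e/np.linalg.norm(e);print('y axis deg',np.degrees(np.arctan2(*ey[::-1])),'x axis',np.degrees(np.arctan2(*f[::-1])))
# lock knob in new images
def blob(f,box,th):
    im=cv2.imread('pics/'+f);x0,y0,x1,y1=box
    m=np.zeros(im.shape[:2],np.uint8);m[y0:y1,x0:x1]=(im[y0:y1,x0:x1].max(2)<th)
    n,l,st,c=cv2.connectedComponentsWithStats(m);i=1+st[1:,4].argmax();return c[i]
k=tri(P,[blob('t0.png',(115,145,150,195),48)],Q,[blob('s0.png',(318,228,362,268),48)])
print('lock from plate centre',c+.15*ey,'vs tri',k)
im=cv2.imread('pics/t0.png')[145:195,115:150]
pts=np.argwhere(im.max(2)<48)[:,::-1]+[115,145]
w=onz(P,pts,.170)[:,:2];u,sv,v=np.linalg.svd(w-w.mean(0));print('bar dir deg',np.degrees(np.arctan2(v[0,1],v[0,0])),w.mean(0))
```

```text
[[ 4.895e-01  2.027e-01  1.143e-01  1.800e-03]
 [ 6.286e-01  1.832e-01  1.150e-01  1.100e-03]
 [ 5.986e-01 -1.130e-02  1.170e-01  1.000e-03]
 [ 4.589e-01  5.600e-03  1.067e-01  5.000e-04]]
centre [0.5439 0.095 ] far-near dz 0.0055
y axis deg 81.2123297555976 x axis -7.42418710013232
lock from plate centre [0.56680704 0.24327722] vs tri [[0.56772962 0.24304115 0.15486816 0.00221845]]
bar dir deg 157.99851520009494 [0.56627497 0.23719284]
```

Triangulation gives level to within a few hundredths of a radian, but the shadowed corner is noisy. I'll check mechanically by lowering the shut fingers to the same height on the far half, which would also fix any overshoot.

```bash
python3 go.py .583 .089 .22
```

```text
4.5 [0.4587 0.2343 0.3008] ydir deg 81.3 z [ 0.    -0.001 -1.   ] [ 0.1 -0.3  0.1]
travel [-0.1448 -0.1248  0.0808]
```

Emit:
step_arm:
  commands:
    - {"travel": [-0.03,-0.035,0],"turn": [0,0,0]}
    - {"travel": [-0.06,-0.07,0],"turn": [0,0,0]}
    - {"travel": [-0.09,-0.1,0.01],"turn": [0,0,0]}
    - {"travel": [-0.102,-0.125,0.04],"turn": [0,0,0]}
    - {"travel": [-0.102,-0.127,0.07],"turn": [0,0,0]}
  gripper: 0

```text
time: 5.0
position: [0.5422, 0.0881, 0.2309]
tool_rot: [0.25, 3.128, -0.003]
ft_force: [-0.4, 0.1, -0.3]
grip_width: 0.599
grip_force: 0.0
```

Emit:
step_arm:
  commands:
    - {"travel": [0,0,0.015],"turn": [0,0,0]}
    - {"travel": [0,0,0.03],"turn": [0,0,0]}
    - {"travel": [0,0,0.03],"turn": [0,0,0]}
    - {"travel": [0,0,0.03],"turn": [0,0,0]}
    - {"travel": [0,0,0.03],"turn": [0,0,0]}

```text
time: 5.5
position: [0.5407, 0.0962, 0.2023]
tool_rot: [0.232, 3.131, 0.002]
ft_force: [-0.2, 0.6, 0.6]
grip_width: 0.138
grip_force: 0.0
```

```bash
python3 go.py .583 .089 .132
```

```text
5.5 [0.5407 0.0962 0.2023] ydir deg 81.5 z [ 0.002  0.001 -1.   ] [-0.2  0.6  0.6]
travel [-0.0427 -0.001   0.0704]
```

Emit:
step_arm:
  commands:
    - {"travel": [-0.025,0,0.02],"turn": [0,0,0]}
    - {"travel": [-0.042,0,0.04],"turn": [0,0,0]}
    - {"travel": [-0.042,0,0.055],"turn": [0,0,0]}
    - {"travel": [-0.042,0,0.06],"turn": [0,0,0]}
    - {"travel": [-0.042,0,0.062],"turn": [0,0,0]}

```text
time: 6.0
position: [0.5808, 0.0897, 0.1388]
tool_rot: [-0.232, -3.132, -0.0]
ft_force: [-1.1, -0.7, 0.6]
grip_width: 0.005
grip_force: 0.0
```

Emit:
step_arm:
  commands:
    - {"travel": [0,0,0.002],"turn": [0,0,0]}
    - {"travel": [0,0,0.002],"turn": [0,0,0]}
    - {"travel": [0,0,0.004],"turn": [0,0,0]}
    - {"travel": [0,0,0.004],"turn": [0,0,0]}

```text
time: 6.4
position: [0.5815, 0.0893, 0.1352]
tool_rot: [0.233, 3.132, 0.001]
ft_force: [-0.5, 0.2, 0.7]
grip_width: 0.008
grip_force: 0.0
```

```bash
python3 go.py .583 .089 .1324
```

```text
6.4 [0.5815 0.0893 0.1352] ydir deg 81.5 z [ 0.001  0.    -1.   ] [-0.5  0.2  0.7]
travel [-0.0015 -0.0001  0.0028]
```

Emit:
step_arm:
  commands:
    - {"travel": [0,0,0.0012],"turn": [0,0,0]}
    - {"travel": [0,0,0.0012],"turn": [0,0,0]}
    - {"travel": [0,0,0.0012],"turn": [0,0,0]}

```text
time: 6.7
position: [0.5815, 0.0892, 0.1337]
tool_rot: [-0.233, -3.133, -0.0]
ft_force: [-0.4, 0.2, 0.2]
grip_width: 0.006
grip_force: 0.0
```

Emit:
step_arm:
  commands:
    - {"travel": [0,0,0.0012],"turn": [0,0,0]}
    - {"travel": [0,0,0.0012],"turn": [0,0,0]}
    - {"travel": [0,0,0.0012],"turn": [0,0,0]}

```text
time: 7.0
position: [0.5815, 0.0892, 0.1324]
tool_rot: [-0.234, -3.133, 0.0]
ft_force: [-0.5, -0.4, 0.2]
grip_width: 0.005
grip_force: 0.1
```

No contact on the far side at the height the near side was pressed to (0.1324), so the plate is level. Next I lift and go over the lock knob.

Emit:
step_arm:
  commands:
    - {"travel": [0,0,-0.03],"turn": [0,0,0]}
    - {"travel": [0,0,-0.07],"turn": [0,0,0]}
    - {"travel": [0,0,-0.1],"turn": [0,0,0]}
    - {"travel": [0.01,0.04,-0.12],"turn": [0,0,6]}
    - {"travel": [0.02,0.08,-0.12],"turn": [0,0,13]}
  gripper: 0.6

```text
time: 7.5
position: [0.5758, 0.1709, 0.2568]
tool_rot: [0.599, 3.078, 0.006]
ft_force: [0.2, 0.7, -0.3]
grip_width: 0.377
grip_force: 0.0
```

```bash
python3 go.py .567 .243 .24; python3 -c "
from h import *
print(ctrl.get_state()['joint_positions'].round(2))"
```

```text
7.5 [0.5758 0.1709 0.2568] ydir deg 68.0 z [ 0.007  0.003 -1.   ] [ 0.2  0.7 -0.3]
travel [0.0353 0.0635 0.017 ]
[-0.68  0.21  0.4   1.57 -0.08  1.37  0.92]
```

Emit:
step_arm:
  commands:
    - {"travel": [0.03,0.04,0.01],"turn": [0,0,0]}
    - {"travel": [0.035,0.06,0.017],"turn": [0,0,0]}
    - {"travel": [0.035,0.06,0.017],"turn": [0,0,0]}
    - {"travel": [0.035,0.06,0.017],"turn": [0,0,0]}

```text
time: 7.9
position: [0.5631, 0.2392, 0.2349]
tool_rot: [-0.586, -3.086, 0.003]
ft_force: [-0.2, -1.4, 0.6]
grip_width: 0.588
grip_force: 0.0
```

```bash
python3 go.py .567 .243 .16
python3 - <<'E'
from h import *
s=snap('scene','s4.png');t=snap('top','t4.png');w=snap('wrist','w4.png')
a=cv2.resize(s[150:300,260:420],(320,300),interpolation=2);b=cv2.resize(t[110:230,80:208],(320,300),interpolation=2)
cv2.imwrite('pics/c4.png',np.hstack([a,b])[...,::-1])
E
```

```text
7.9 [0.5631 0.2392 0.2349] ydir deg 68.5 z [-0.001 -0.002 -1.   ] [-0.2 -1.4  0.6]
travel [-0.0022  0.0051  0.0749]
```

View pics/c4.png

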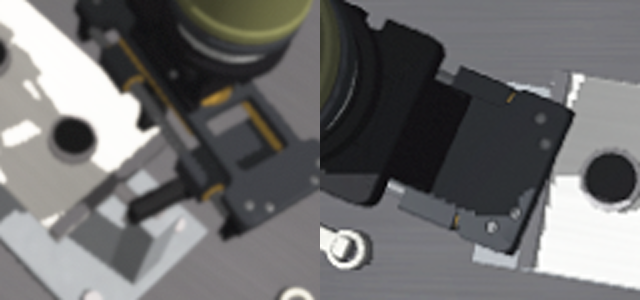

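The scene crop shows the bar at (160,198), parallel to the open fingers and below them. Next I lower and grip.

Emit:
step_arm:
  commands:
    - {"travel": [-0.002,0.004,0.0],"turn": [0,0,0]}
    - {"travel": [-0.002,0.004,0.025],"turn": [0,0,0]}
    - {"travel": [-0.002,0.004,0.05],"turn": [0,0,0]}
    - {"travel": [-0.002,0.004,0.07],"turn": [0,0,0]}
    - {"travel": [-0.002,0.004,0.075],"turn": [0,0,0]}

```text
time: 8.55
position: [0.5654, 0.2417, 0.1582]
tool_rot: [-0.588, -3.083, 0.004]
ft_force: [-0.4, -0.1, -0.3]
grip_width: 0.599
grip_force: 0.0
```

Emit:
step_arm:
  commands:
    - {"travel": [0,0,0],"turn": [0,0,0]}
    - {"travel": [0,0,0],"turn": [0,0,0]}
    - {"travel": [0,0,0],"turn": [0,0,0]}
  gripper: 0.25
  force: 10

```text
time: 8.85
position: [0.5673, 0.2431, 0.1621]
tool_rot: [0.587, 3.084, 0.003]
ft_force: [-0.3, 0.6, 0.4]
grip_width: 0.411
grip_force: 0.0
```

Emit:
step_arm:
  commands:
    - {"travel": [0,0,0],"turn": [0,0,0]}
    - {"travel": [0,0,0],"turn": [0,0,0]}
    - {"travel": [0,0,0],"turn": [0,0,0]}
    - {"travel": [0,0,0],"turn": [0,0,0]}
  gripper: 0
  force: 15

```text
time: 9.25
position: [0.5673, 0.2453, 0.1612]
tool_rot: [0.584, 3.084, 0.006]
ft_force: [2.7, 4.2, -1.0]
grip_width: 0.157
grip_force: 15.0
```

```bash
python3 go.py .567 .243 .16; python3 -c "
from h import *
s=ctrl.get_state();print(s['torque'],s['ft_force'],s['grip_width']*87)"
```

```text
9.25 [0.5673 0.2453 0.1612] ydir deg 68.5 z [ 0.003  0.004 -1.   ] [ 2.7  4.2 -1. ]
travel [-0.0006 -0.0023  0.0012]
[ 0.8263391  -0.56669667 -0.03061337] [ 2.6878617   4.24750526 -0.99268747] 13.68286148877941
```

Emit:
step_arm:
  commands:
    - {"travel": [0,0.002,0],"turn": [0,0,3]}
    - {"travel": [0,0.002,0],"turn": [0,0,8]}
    - {"travel": [0,0.002,0],"turn": [0,0,13]}
    - {"travel": [0,0.002,0],"turn": [0,0,18]}
    - {"travel": [0,0.002,0],"turn": [0,0,23]}

```text
time: 9.75
position: [0.5674, 0.2456, 0.1612]
tool_rot: [1.194, 2.905, 0.003]
ft_force: [0.5, 0.9, 1.3]
grip_width: 0.158
grip_force: 15.0
```

```bash
python3 go.py .567 .245 .16; python3 -c "
from h import *
s=ctrl.get_state();print(s['torque'],s['grip_width']*87)"
```

```text
9.75 [0.5674 0.2456 0.1612] ydir deg 45.3 z [ 0.001  0.001 -1.   ] [0.5 0.9 1.3]
travel [-0.0001 -0.0007  0.0012]
[ 0.19734372 -0.07201828  0.08706133] 13.732792423744502
```

Emit:
step_arm:
  commands:
    - {"travel": [0,0,0],"turn": [0,0,5]}
    - {"travel": [0,0,0],"turn": [0,0,11]}
    - {"travel": [0,0,0],"turn": [0,0,17]}
    - {"travel": [0,0,0],"turn": [0,0,23]}
    - {"travel": [0,0,0],"turn": [0,0,28]}

```text
time: 10.25
position: [0.5677, 0.2457, 0.1612]
tool_rot: [1.862, 2.53, 0.004]
ft_force: [1.1, 1.2, 0.6]
grip_width: 0.159
grip_force: 15.0
```

Emit:
step_arm:
  commands:
    - {"travel": [0,0,0],"turn": [0,0,4]}
    - {"travel": [0,0,0],"turn": [0,0,8]}
    - {"travel": [0,0,0],"turn": [0,0,11]}
    - {"travel": [0,0,0],"turn": [0,0,13]}
    - {"travel": [0,0,0],"turn": [0,0,13]}

```text
time: 10.75
position: [0.5678, 0.2457, 0.1612]
tool_rot: [2.132, 2.307, 0.004]
ft_force: [2.7, 1.8, 1.0]
grip_width: 0.158
grip_force: 15.0
```

```bash
python3 go.py .567 .245 .16; python3 -c "
from h import *
s=ctrl.get_state();print(s['torque'],s['grip_width']*87)"
```

```text
10.75 [0.5678 0.2457 0.1612] ydir deg 4.5 z [ 0.002  0.002 -1.   ] [2.7 1.8 1. ]
travel [-0.0007 -0.0009  0.0012]
[ 0.36033344 -0.35909918 -0.04968899] 13.726711558176033
```

Emit:
step_arm:
  commands:
    - {"travel": [0,0,0],"turn": [0,0,2]}
    - {"travel": [0,0,0],"turn": [0,0,3]}
    - {"travel": [0,0,0],"turn": [0,0,3]}

```text
time: 11.05
position: [0.5678, 0.2457, 0.1612]
tool_rot: [2.191, 2.251, 0.004]
ft_force: [4.2, 3.3, 1.5]
grip_width: 0.161
grip_force: 15.0
```

```bash
python3 go.py .567 .245 .16; python3 -c "
from h import *
s=ctrl.get_state();print(s['torque'],s['grip_width']*87)"
```

```text
11.05 [0.5678 0.2457 0.1612] ydir deg 1.5 z [ 0.002  0.002 -1.   ] [4.2 3.3 1.5]
travel [-0.0006 -0.0009  0.0012]
[ 0.571363   -0.57217934 -0.00835388] 14.00194587476128
```

Emit:
step_arm:
  commands:
    - {"travel": [0,0,0],"turn": [0,0,2]}
    - {"travel": [0,0,0],"turn": [0,0,3]}
    - {"travel": [0,0,0],"turn": [0,0,3]}

```text
time: 11.35
position: [0.5678, 0.2455, 0.1612]
tool_rot: [2.249, 2.193, 0.004]
ft_force: [3.5, 3.4, 2.6]
grip_width: 0.161
grip_force: 15.0
```

```bash
python3 go.py .567 .245 .16; python3 -c "
from h import *
s=ctrl.get_state();print(s['torque'],s['grip_width']*87)"
```

```text
11.35 [0.5678 0.2455 0.1612] ydir deg -1.4 z [ 0.002  0.001 -1.   ] [3.5 3.4 2.6]
travel [-0.0005 -0.0008  0.0012]
[ 0.62358858 -0.74689135  0.39255696] 14.050227225621574
```

The torque jumped to 0.39 N m near the expected angle, so the knob is at its stop. Next I release, lift and check.

Emit:
step_arm:
  commands:
    - {"travel": [0,0,0],"turn": [0,0,0]}
    - {"travel": [0,0,0],"turn": [0,0,0]}
    - {"travel": [0,0,0],"turn": [0,0,0]}
    - {"travel": [0,0,0],"turn": [0,0,0]}
  gripper: 0.6

```text
time: 11.75
position: [0.5664, 0.244, 0.1598]
tool_rot: [-2.251, -2.191, 0.003]
ft_force: [0.0, -0.2, 0.7]
grip_width: 0.44
grip_force: 0.0
```

Emit:
step_arm:
  commands:
    - {"travel": [0,0,-0.02],"turn": [0,0,0]}
    - {"travel": [0,0,-0.06],"turn": [0,0,0]}
    - {"travel": [0,0,-0.1],"turn": [0,0,0]}
    - {"travel": [0,-0.04,-0.12],"turn": [0,0,0]}
    - {"travel": [0.04,-0.06,-0.12],"turn": [0,0,0]}

```text
time: 12.25
position: [0.5102, 0.2805, 0.2852]
tool_rot: [2.26, 2.179, 0.008]
ft_force: [0.9, 0.1, 0.0]
grip_width: 0.599
grip_force: 0.0
```

Emit:
step_arm:
  commands:
    - {"travel": [0.04,-0.02,0],"turn": [0,0,0]}
    - {"travel": [0.08,-0.03,0],"turn": [0,0,0]}
    - {"travel": [0.12,-0.04,0],"turn": [0,0,0]}
    - {"travel": [0.16,-0.04,0],"turn": [0,0,0]}
    - {"travel": [0.2,-0.04,0],"turn": [0,0,0]}

```text
time: 12.75
position: [0.4727, 0.4887, 0.2803]
tool_rot: [-2.25, -2.192, 0.001]
ft_force: [0.5, 0.7, -0.1]
grip_width: 0.602
grip_force: 0.0
```

```bash
python3 go.py .567 .245 .16
python3 - <<'E'
from h import *
s=snap('scene','s5.png');t=snap('top','t5.png')
a=cv2.resize(s[115:295,185:365],(396,396),interpolation=2)
b=cv2.copyMakeBorder(cv2.resize(t[130:250,120:300],(396,264),interpolation=2),0,132,0,0,0)
cv2.imwrite('pics/c5.png',np.hstack([a,b])[...,::-1])
im=t[145:200,112:160];pts=np.argwhere(im.max(2)<48)[:,::-1]+[112,145]
w=onz(pose('top'),pts,.170)[:,:2];v=np.linalg.svd(w-w.mean(0))[2];print(np.degrees(np.arctan2(v[0,1],v[0,0])),len(pts),w.mean(0))
E
```

```text
12.75 [0.4727 0.4887 0.2803] ydir deg -1.5 z [-0.001 -0.    -1.   ] [ 0.5  0.7 -0.1]
travel [-0.2411  0.1007  0.1204]
-84.02564267038939 118 [0.56507321 0.23302433]
```

View pics/c5.png

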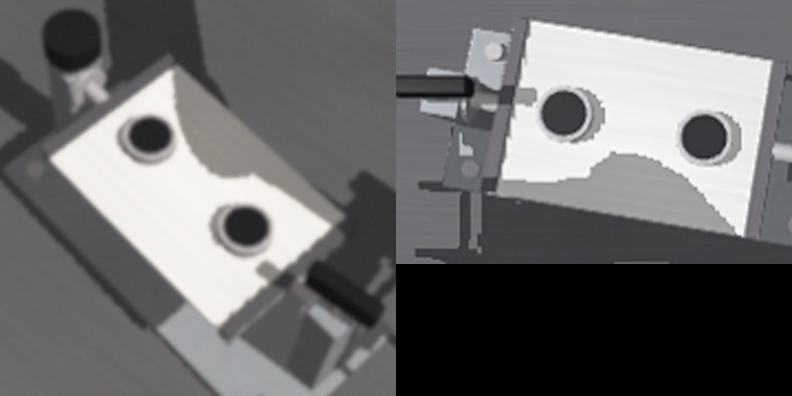

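The bar at top crop (435,85) now lies along the jig at its stop. The plate outline matches the levelled one, and the round knob hasn't moved.

```bash
python3 -c "
from bench import ctrl
print(ctrl.close_job())"
```

```text
the job is handed in; nothing more can be done
None
```

The job is handed in at about 13 s: the plate was levelled first, then the lock knob was turned clockwise to its stop and released, and the round clamp knob was left untouched.

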